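Take a vial from the latched sample box and hold it pressed on the touch mixer

ROBOT

A 6-joint arm with a two-finger parallel gripper is mounted at the origin on a cart in front of the work surface, level with it; the furniture and walls round the work are solid. World frame = base frame: x ahead of the robot, y to its left, z up, the work surface at z = 0. Lengths are in mm, angles in rad, forces in N, time in s.
With the tool pointing down it reaches from about 300 to 775 mm from the base axis. Payload 14.6 kg.
Tool frame: the origin (TCP) lies on the centre line of the jaws, within the pads' length; the fingertips stand 19 mm ahead of it and the grasp point (between the pads) is the TCP (bot.tip_reach is the distance from the TCP to the fingertips, in mm); z points along the fingers, y is the line along which they close (so a half turn about z gives the same grasp; the last joint's range is limited). The gripper opens to 85 mm and grips with 20 to 120 N. Pads are 22 mm wide; open, the fingers measure 114 mm over their backs; the gripper's body (76 mm by 85 mm) begins 54 mm behind the grasp point. The pads swing forward as they close: fully open they stand 13 mm farther back than shut.
Start: joints at [1.053, 0.3, 1.521, -0, 1.321, -0.067], TCP at [239.623, 495.046, 250.281] pointing down, gripper open.
Joint ranges: [-3.03, 3.03], [-0.79, 2.21], [0.23, 2.52], [-1.04, 4.18], [0, 3.07], [-2.55, 2.55]. Speed limits (rad/s): [2.22, 2.22, 2.57, 3.14, 3.14, 3.14].

INTERFACE

Orientations are given as a unit quaternion [w, x, y, z].
In Python, from rig import bot gives the robot as it stands. Calls block until the motion is done:
- bot.move_to(position, orientation): joint-space move of the TCP to a pose.
- bot.servo_line(position, attitude=None, speed=150, until_force=None): straight line of the TCP; attitude=None keeps the orientation; speed is the mean speed in mm/s. With until_force (N) it stops when the force on the tool has changed by that much, and returns True; else False.
- bot.move_joints(angles): joint-space move.
- bot.move_gripper(opening, grip_force=None): finger opening in mm; grip_force is the grip in N (None keeps the last); returns when the fingers have stopped.
- bot.dwell(seconds).
- bot.ik(position, orientation): joint angles nearest the present ones, or None.
- bot.read_state(): the state.
- bot.read_camera(name): name is "scene" or "top" or "wrist"; returns a dict with "image" (480x640x3 uint8, blue, green, red), "depth" (480x640 float32, mm along the optical axis (not along the pixel's ray), 0 where there is no reading), "fovy" (degrees; the focal length in pixels is half the picture's height over the tangent of half this angle, whatever the lens; pixels are square), "cx", "cy" (the principal point, pixels), "eye" and "attitude" of the camera in the world; the wrist camera has in their place "mount" (4x4, takes a point from camera to tool coordinates, whose origin is the TCP and whose axes are the flange's). Camera axes: x right, y down, z forward; pixel columns grow to the right and rows downward; lengths in mm; the calibration is good to about 2 mm. A picture is of the moment at which its call begins: read the wrist's pose just before it.
A pose or a line that the arm cannot do raises bot.MotionError and nothing moves.
- bot.finish_job(): hands the job in; it is judged then, once.
The state is a dict: "clock": time; "joint_positions": joint angles; "qvel": joint speeds; "effort": joint torques, N m; "ee_pos": TCP position; "tool_rot": TCP orientation; "ft_force": force on the tool from outside, world axes, zero at the start; "moment": the same for the moment, N m; "grip_width": finger opening in mm; "grip_force": force on a finger pad.
Only numpy, scipy, OpenCV 4.12 (cv2) and the standard library are available. Lean on these libraries where they do the work, as an engineer would, in place of code of your own. Each camera call takes 0.05 s, during which the arm holds its last target. There are 200 camera calls.

TASK

The vial with the black cap has to be mixed: swing the blue latch lever on the front of the sample box out and down, open the lid all the way to upright or beyond, and lift the black-capped vial out of its foam pocket. Set it upright in the rubber cup of the touch-start vortex mixer and press it straight down, gently, until the cup has sunk about 5 mm (about 8 N) - the mixer runs from 3 mm and stalls when the cup is pushed near its stop - and finish while still gripping the vial and holding the cup down at that travel, with no finger on the mixer itself. Leave the box open with the other two vials in their pockets, and do not disturb the beaker and the dish beside the mixer.

Things in the scene. Friction and masses are not known exactly. Their poses are not given: they have to be found in the camera images.
- sample_box: Light grey box fixed to the worktop, 112 mm (its x) by 176 mm (y), 87 mm high shut, without knob. Origin: centre of underside, z up; latch on its -x side, lid hinge on +x. Lower half 40 mm high, filled with dark foam (top at z = 38 mm) with three 31 mm round pockets, floors at z = 18 mm, at x = 0, y = -54, 0, +54 mm; one vial in each, in any order.
- box_latch (a joint): Latch lever at the middle of the box front (rad). 0 = shut, upright, its hook over a ridge of the lid, which then cannot open; grows as the lever's top swings away from the box (its -x) and down, to 1.75. Clear of the lid from about 0.2; swing it at least 0.8. Stiff (about 0.7 N at the tab): stays where it is left.
- latch_tab (a point): Middle of the blue finger tab at the lever's top: 26 mm wide (box's y), 5 mm thick, 36 mm long, standing out to the box's -x and slightly up; moves with the lever. Shut: 81.5 mm in front of the box's centre, 64 mm above the worktop. Pinch it from above across its 26 mm width, or push it down. Axes: the lever's, like the box's when shut.
- latch_hinge (a point): Hinge axis of the latch lever (along the box's y), 58 mm in front of the box's centre, 22 mm above the worktop.
- box_lid (a joint): Lid of the box (rad): 0 = shut, grows as its front edge swings up and back, to 1.8. Upright at 1.57. Stiff hinge: the lid stays where it is left (moving it takes up to about 3 N at the knob). Hollow lid, 46 mm deep; opened upright, its edge stands about 155 mm above the worktop. Open it to at least 1.3.
- lid_knob (a point): Middle of the black knob's grip near the lid's front edge: round, 27 mm in diameter, 15 mm high, this point 30 mm above the lid's top. Shut: 38 mm in front of the box's centre, 116.5 mm above the worktop, that is 94 mm in front of and 76 mm above the lid hinge, about which it swings with the lid. Axes: the lid's, like the box's when shut.
- lid_hinge (a point): Hinge axis of the lid (along the box's y), at the top of the lower half's back wall: 56 mm behind the box's centre, 40.5 mm above the worktop.
- vial_black: Vial to mix: closed glass vial, black screw cap, yellowish label; body 27 mm in diameter, 50 mm high, cap 23 mm, 60 mm high in all, 40 to 70 g. Origin: centre of underside, z up the vial. Starts in a pocket, underside 18 mm above the worktop, upper 40 mm above the foam. Gripped 45 mm above its underside, the fingertips clear the foam and the cup's rim.
- vial_white: Vial with white cap, 23 mm in diameter, 52 mm high; stays in its pocket. Origin: centre of its underside.
- vial_blue: Vial with blue cap, 25 mm in diameter, 46 mm high; stays in its pocket. Origin: centre of its underside.
- mixer: Vortex mixer fixed to the worktop: cream housing 124 mm (its x) by 112 mm (its y), 73 mm high, with a blue sloped control panel on its -x side and a black rubber cup on top. Origin: centre of its underside; the cup's axis is 12 mm to its +x.
- mixer_cup (a joint): Travel of the mixer's spring-loaded cup straight down (m): 0 = free, 0.009 = on its stop. The spring needs about 2 N to start, 8 N at 5 mm, 13 N at 9 mm; it comes back up when let go.
- cup_seat (a point): Centre of the cup's flat inner floor, where the vial's underside sits: 100 mm above the worktop when free; moves with the cup. The cup is 49 mm across outside; its rim is 12 mm above this point; its funnel-shaped inside is 39 mm in diameter at the rim and 33 mm at the floor.
- beaker: Glass beaker, 58 mm across, 70 mm high, beside the mixer. Origin: centre of its underside.
- dish: Clear 58 mm petri dish, 14 mm high, beside the mixer. Origin: centre of its underside.

How it is judged:
By the outcome, as a careful person would: the job done as asked, in the order asked, and still so for the second after the job is handed in, while the arm keeps its last pose, push and grip.
It also fails if it takes over 58 s, if anything falls off the work surface, if the arm or the gripper's body presses on something with over 40 N, if the wrist force passes 120 N, or if a joint passes its speed limit or range.

## Working session

There is one attempt and no reset: what is moved stays moved. The work goes in short steps, each a Python script; the robot and the scene stay as the last script left them, time stands still between calls to the robot, and variables do not carry over. Pictures are saved under pics/ and viewed, at most 10 in all, crops included, and the job is handed in when it is done.

```bash
mkdir -p pics; ls
cat > h.py <<'E'
import numpy as np, cv2
from scipy.spatial.transform import Rotation as R
from rig import bot
def rot(q): return R.from_quat([q[1],q[2],q[3],q[0]])
def quat(r):
    a=r.as_quat(); return [a[3],a[0],a[1],a[2]]
def cam(name):
    s=bot.read_state(); c=bot.read_camera(name)
    if name=="wrist":
        M=np.array(c["mount"]); T=np.eye(4); T[:3,:3]=rot(s["tool_rot"]).as_matrix(); T[:3,3]=s["ee_pos"]; T=T@M
        c["R"],c["e"]=T[:3,:3],T[:3,3]
    else:
        c["R"]=rot(c["attitude"]).as_matrix() if np.size(c["attitude"])==4 else np.array(c["attitude"]); c["e"]=np.array(c["eye"])
    c["f"]=240/np.tan(np.radians(c["fovy"])/2)
    return c
def ray(c,u,v):
    d=np.array([(u-c["cx"])/c["f"],(v-c["cy"])/c["f"],1.0]); return c["R"]@d
def onplane(c,u,v,z):
    d=ray(c,u,v); return c["e"]+d*(z-c["e"][2])/d[2]
def cloud(c):
    v,u=np.mgrid[0:480,0:640]; d=c["depth"]
    P=np.stack([(u-c["cx"])/c["f"]*d,(v-c["cy"])/c["f"]*d,d],-1)
    return P@c["R"].T+c["e"]
def proj(c,p):
    q=c["R"].T@(np.array(p)-c["e"]); return q[:2]/q[2]*c["f"]+[c["cx"],c["cy"]]
def down(yaw): # tool z down, tool y along world angle yaw+90deg-ish: tool x at yaw
    return R.from_euler('z',yaw)*R.from_euler('x',np.pi)
E
python3 - <<'E'
from h import *
for n in("scene","top"):
    c=cam(n); cv2.imwrite(f"pics/{n}0.png",c["image"]); np.savez(f"{n}0.npz",**{k:np.array(v) for k,v in c.items()})
    print(n,c["fovy"],c["cx"],c["cy"],c["e"],c["attitude"],(c["depth"]>0).mean())
s=bot.read_state();print(s["tool_rot"],s["ft_force"],bot.tip_reach, s["clock"], s["grip_width"])
E
```

```text
pics
scene 43.41674541010801 315.3333977164103 245.4262715668273 [ -37.24999917 -690.73326254  942.42696996] [-0.35809106  0.86319266 -0.33159047  0.12929416] 0.9960286458333333
top 53.72982414249362 322.0713695323452 234.40310031489503 [366.27372636 -50.54638309 974.07799391] [ 0.04689572 -0.70256027  0.70756199 -0.05971502] 0.9961458333333333
[-1.47518065e-04  2.23522690e-01  9.74698588e-01 -4.97401053e-04] [-0.07715177  0.9317096   1.02960925] 19.0 0.1 85.53983032219121
```

View pics/scene0.png

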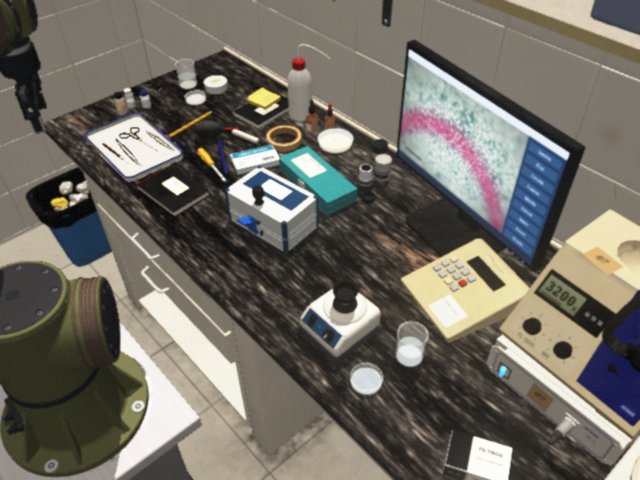

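View pics/top0.png

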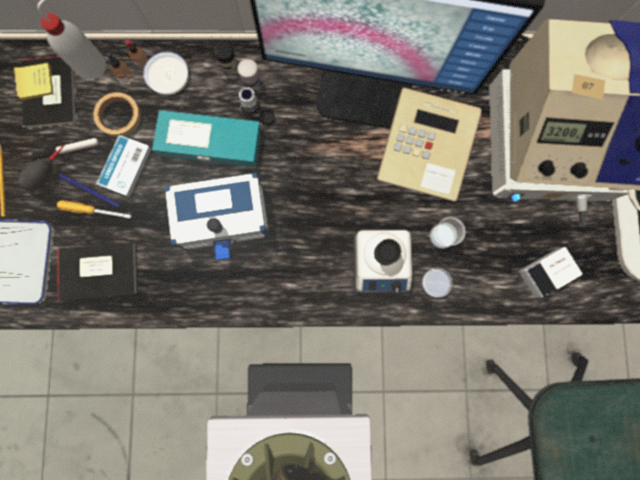

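The top view shows the box at about (214,210), the knob at (214,226), the blue tab at (222,250), the mixer at (384,260) with its cup at (386,252), the beaker at (447,233) and the dish at (437,283). The scene view shows the same things: knob (258,193), tab (247,222) and cup (345,298).

```bash
cat > m.py <<'E'
from h import *
C={n:dict(np.load(f"{n}0.npz")) for n in("scene","top")}
hint={"top":dict(tab=(222,250,16),knob=(214,226,12),cup=(386,252,18)),"scene":dict(tab=(247,222,16),knob=(258,193,12),cup=(345,298,20))}
U={}
for n,c in C.items():
    P=cloud(c); hsv=cv2.cvtColor(c["image"],cv2.COLOR_BGR2HSV); v,u=np.mgrid[0:480,0:640]
    for k,(a,b,r) in hint[n].items():
        near=np.hypot(u-a,v-b)<r
        if k=="tab": m=near&(hsv[...,0]>105)&(hsv[...,0]<125)&(hsv[...,1]>150)&(hsv[...,2]>100)
        else: m=near&(hsv[...,2]<70)
        q=P[m]; z=q[:,2]
        U[n,k]=(u[m].mean(),v[m].mean())
        print(n,k,m.sum(),np.round(U[n,k],1),"z pct",np.round(np.percentile(z,[5,50,95])),"xy top",np.round(np.median(q[z>np.percentile(z,60)],0)))
    for k,z0,z1,lo,hi in(("box",80,94,0,0),("mixer",66,80,0,0)):
        a,b,_=hint[n]["knob" if k=="box" else "cup"]
        m=(P[...,2]>z0)&(P[...,2]<z1)&(np.hypot(u-a,v-b)<75)
        cnt,lab,st,ce=cv2.connectedComponentsWithStats(m.astype(np.uint8)); i=1+np.argmax(st[1:,4]); q=P[lab==i]
        rr=cv2.minAreaRect(q[:,:2].astype(np.float32)); print(n,k,(lab==i).sum(),np.round(np.median(q[:,2]),1),rr)
def tri(k):
    A=[];B=[]
    for n,c in C.items():
        d=ray(c,*U[n,k]); d/=np.linalg.norm(d); M=np.eye(3)-np.outer(d,d); A.append(M);B.append(M@c["e"])
    p=np.linalg.lstsq(np.vstack(A),np.hstack(B),rcond=None)[0]; return p
for k in("tab","knob","cup"): print("tri",k,np.round(tri(k),1))
c=C["top"]; P=cloud(c)
for uv in((447,233),(437,283)): print(np.round(onplane(c,*uv,10)))
c=C["top"];cv2.imwrite("pics/topcrop.png",cv2.resize(c["image"][160:310,150:470],(800,375),interpolation=cv2.INTER_CUBIC))
E
python3 m.py
```

```text
scene tab 103 [246.2 220.2] z pct [58. 66. 73.] xy top [464. 123.  70.]
scene knob 156 [258.  194.4] z pct [ 90. 118. 128.] xy top [513. 128. 126.]
scene cup 733 [345.1 294.4] z pct [ -1. 100. 112.] xy top [ 470. -186.  109.]
scene box 2655 86.8 ((552.495361328125, 137.27622985839844), (118.4331283569336, 180.48609924316406), 9.311470985412598)
scene mixer 761 71.1 ((461.3122863769531, -193.75247192382812), (75.42849731445312, 82.26558685302734), 42.36306381225586)
top tab 161 [221.5 251.8] z pct [62. 67. 73.] xy top [463. 122.  71.]
top knob 37 [217.1 228.3] z pct [114. 123. 129.] xy top [507. 125. 127.]
top cup 466 [387.3 251.7] z pct [ 83. 102. 113.] xy top [ 465. -185.  110.]
top box 5213 87.8 ((553.0260009765625, 136.77685546875), (114.60310363769531, 178.94717407226562), 8.671000480651855)
top mixer 858 71.3 ((466.044677734375, -186.83084106445312), (85.10230255126953, 81.52208709716797), 87.68016815185547)
tri tab [472.8 125.5  64.3]
tri knob [509.9 124.8 115.7]
tri cup [ 466.3 -188.5   98.6]
[ 514. -327.   10.]
[ 411. -302.   10.]
```

View pics/topcrop.png

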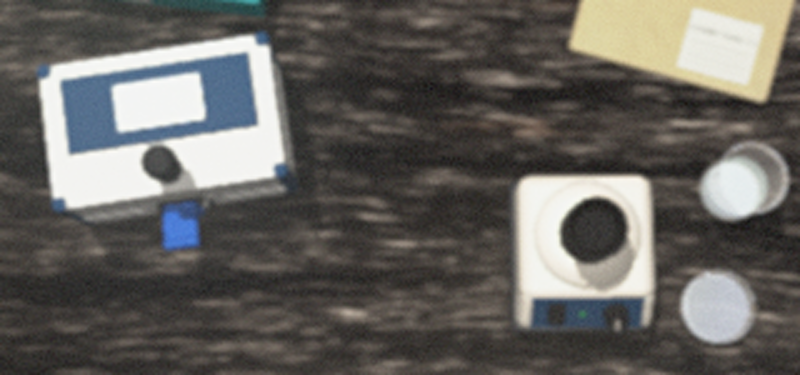

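The box is at about (553,137) with yaw 9°, and the triangulated tab agrees with that. The cup is at about (466,-187). I'll go to a pose above the latch and refine with the wrist camera.

```bash
cat >> h.py <<'E'
def tool(yaw,t=0): # tool tilted by t towards pointing at box +x
    return quat(R.from_euler('z',yaw)*R.from_euler('y',-t)*R.from_euler('x',np.pi))
class Box:
    def __init__(s,x,y,yaw): s.c=np.array([x,y,0.]); s.yaw=yaw
    def w(s,p): return s.c+R.from_euler('z',s.yaw).apply(p)
    def l(s,p): return R.from_euler('z',-s.yaw).apply(np.array(p)-s.c)
E
python3 - <<'E'
from h import *
b=Box(553,137,np.radians(9))
for f in (0,np.pi):
    # tilt sign flips with half turn: compose separately
    q=R.from_euler('z',b.yaw)*R.from_euler('y',-.35)*R.from_euler('x',np.pi)*R.from_euler('z',f)
    for p in((-81.5,0,64),(-150,0,180)): print(f,bot.ik(b.w(p),quat(q)))
q=R.from_euler('z',b.yaw)*R.from_euler('x',np.pi)*R.from_euler('z',0)
print(bot.ik(b.w((140,0,128)),quat(q)),bot.read_camera("wrist")["mount"])
E
```

```text
0 [ 0.18689429  0.30570434  2.06547992 -0.02503347  0.42066835  1.62165614]
0 [ 0.19287181 -0.0712164   2.1467866  -0.01868865  0.71631526  1.61851646]
3.141592653589793 [ 0.18689429  0.30570434  2.06547992 -0.02503347  0.42066835 -1.51993651]
3.141592653589793 [ 0.19287181 -0.0712164   2.1467866  -0.01868865  0.71631526 -1.5230762 ]
[ 1.74318181e-01  7.65064490e-01  1.11072680e+00 -4.44089210e-16
  1.26580136e+00  1.58803487e+00] [[ 8.34321935e-04 -9.57977832e-01 -2.86841031e-01  7.38210924e+01]
 [ 9.99999630e-01  7.39279492e-04  4.39645125e-04 -6.73920732e-02]
 [-2.09114592e-04 -2.86841291e-01  9.57978095e-01 -1.24774888e+02]
 [ 0.00000000e+00  0.00000000e+00  0.00000000e+00  1.00000000e+00]]
```

```bash
cat >> h.py <<'E'
def tool(yaw,t=0): # camera on the box -x side; t>0 tilts the fingers towards box +x
    return quat(R.from_euler('z',yaw)*R.from_euler('y',-t)*R.from_euler('x',np.pi)*R.from_euler('z',np.pi))
def save(c,n): cv2.imwrite(f"pics/{n}.png",c["image"]); np.savez(f"{n}.npz",**{k:np.array(v) for k,v in c.items()})
E
python3 - <<'E'
from h import *
b=Box(553,137,np.radians(9))
bot.move_to(b.w((-110,0,260)),tool(b.yaw,.2))
bot.move_gripper(45)
c=cam("wrist"); save(c,"w1"); s=bot.read_state(); print(s["clock"],s["ft_force"],s["grip_width"])
for k,p in dict(tab=(-81.5,0,64),knob=(-38,0,124)).items(): print(k,proj(c,b.w(p)))
E
```

```text
2.25 [-0.27522508 -0.79620661 -0.19049114] 44.92798991703181
tab [326.17376699 202.7236034 ]
knob [326.05400779 287.60764682]
```

View pics/w1.png

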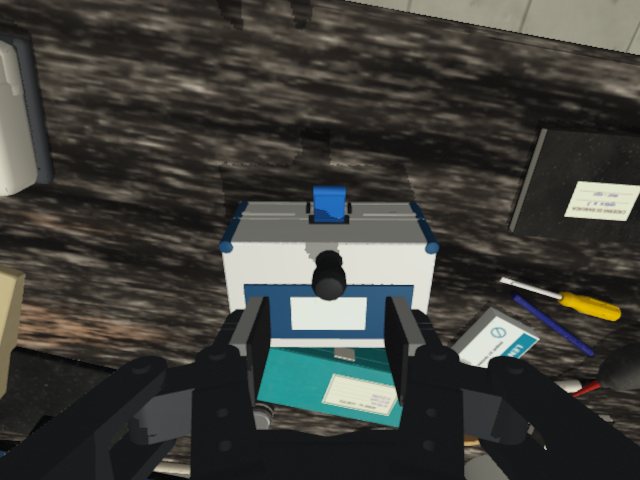

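The wrist view shows the tab centred at about (329,204), against a prediction of (326,203), and the knob top at about (329,284), so the y error is about 2–3 mm. I'll refine that numerically, then operate the latch.

```bash
cat > s1.py <<'E'
from h import *
c=dict(np.load("w1.npz")); P=cloud(c)
b=Box(553,137,np.radians(9))
hsv=cv2.cvtColor(c["image"],cv2.COLOR_BGR2HSV)
m=np.zeros((480,640),bool); m[175:235,300:360]=1
m&=(hsv[...,0]>105)&(hsv[...,0]<125)&(hsv[...,1]>150)&(hsv[...,2]>90)
v,u=np.nonzero(m); uv=(u.min()+u.max())/2,v.mean()
t=dict(np.load("top0.npz")); A=[];B=[]
for cc,p in((c,uv),(t,(221.5,251.8))):
    d=ray(cc,*p); d/=np.linalg.norm(d); M=np.eye(3)-np.outer(d,d); A.append(M);B.append(M@cc["e"])
tab=np.linalg.lstsq(np.vstack(A),np.hstack(B),rcond=None)[0]
print("tab tri",uv,tab,b.l(tab),"depth",b.l(np.median(P[m],0)))
# lid top outline
L=(P[...,2]>82)&(P[...,2]<93); L[:190]=0
n,lab,st,_=cv2.connectedComponentsWithStats(L.astype(np.uint8)); q=P[lab==1+np.argmax(st[1:,4])]
print(len(q),cv2.minAreaRect(q[:,:2].astype(np.float32)),np.median(q[:,2]))
e=[]
for zz in range(0,1): pass
K=(P[...,2]>118)&(P[...,2]<135)&(hsv[...,2]<90); K[:,:300]=0;K[:,360:]=0;K[:240]=0;K[320:]=0
print("knob top",K.sum(),b.l(P[K].mean(0)),b.l((P[K].min(0)+P[K].max(0))/2),P[K].max(0)-P[K].min(0))
# lid front corners (blue)
for uv in((227,246),(432,246)): print(b.l(onplane(c,*uv,87)))
E
python3 s1.py
```

```text
tab tri (np.float64(329.0), np.float64(204.74738675958187)) [471.53623899 125.89328694  69.05336018] [-82.19827965   1.77376888  69.05336018] depth [-76.00873219  -0.33643201  65.59502081]
17059 ((551.5767211914062, 138.32150268554688), (114.821533203125, 178.75221252441406), 8.839111328125) 88.31930279527052
knob top 883 [-43.0610616    1.785309   126.03470506] [-40.84254447   1.88008242 123.87751968] [22.92459442 25.49679075 11.66409878]
[-53.11804598 -80.44987551  87.        ]
[-53.25084072  85.93090506  87.        ]
```

```bash
echo 'b=Box(552.5,138.8,np.radians(8.9))' >> h.py
cat > latch.py <<'E'
from h import *
T0=.3
g=np.array([-84.,0,66]); hin=np.array([-58.,0,22])
q=tool(b.yaw,T0); ax=rot(q).apply([0,0,1])
try:
    bot.move_to(b.w(g)-60*ax,q)
    print(bot.servo_line(b.w(g),speed=120,until_force=8))
    bot.move_gripper(20,25); s=bot.read_state(); print("grip",s["grip_width"],s["ft_force"],s["clock"])
    for th in np.arange(.1,1.21,.1):
        p=hin+R.from_euler('y',-th).apply(g-hin)
        bot.servo_line(b.w(p),tool(b.yaw,T0+.45*th),speed=70)
        s=bot.read_state(); print(round(th,2),np.round(s["ft_force"],1),round(s["grip_width"],1))
    bot.move_gripper(50)
    ax=rot(s["tool_rot"]).apply([0,0,1])
    bot.servo_line(np.array(s["ee_pos"])-70*ax,speed=200)
    bot.move_to(b.w((-120,0,260)),tool(b.yaw,.2))
    c=cam("wrist"); save(c,"w2"); print(bot.read_state()["clock"])
except bot.MotionError as e: print("ERR",e)
E
python3 latch.py
```

```text
False
grip 25.350499557177145 [-3.52934947 -3.81617684  8.16434599] 3.8083
0.1 [-1.5 -4.3  5.1] 25.6
0.2 [-4.6 -4.8  7.3] 25.1
0.3 [-4.2 -4.8  6.6] 25.4
0.4 [-5.  -4.2  7.2] 25.4
0.5 [-3.7 -3.3  4. ] 25.1
0.6 [-3.5 -2.3  6.2] 25.0
ERR the arm cannot follow that straight line within its joint ranges
```

The wrist pitch range ran out at θ 0.6. I'll continue the arc while tilting the tool back up and letting the tab turn in the pads.

```bash
cat > latch2.py <<'E'
from h import *
g=np.array([-84.,0,66]); hin=np.array([-58.,0,22])
try:
    for th in np.arange(.7,1.11,.1):
        p=hin+R.from_euler('y',-th).apply(g-hin); t=.5-.5*(th-.6)
        bot.servo_line(b.w(p),tool(b.yaw,t),speed=70)
        s=bot.read_state(); print(round(th,2),np.round(s["ft_force"],1),round(s["grip_width"],1))
    bot.move_gripper(50)
    bot.servo_line(np.array(bot.read_state()["ee_pos"])+[-15,0,90],speed=200)
    bot.move_to(b.w((-110,0,260)),tool(b.yaw,.1))
    c=cam("wrist"); save(c,"w2"); print(bot.read_state()["clock"])
except bot.MotionError as e: print("ERR",e,bot.read_state()["joint_positions"])
E
python3 latch2.py
```

```text
0.7 [ 0.3 -4.9  5.3] 25.5
0.8 [-0.4 -4.7  2.9] 25.6
0.9 [-3.7 -5.   3.4] 25.0
1.0 [-3.1 -5.3  3. ] 25.6
1.1 [-14.1  -6.3  26.6] 25.6
9.6917
```

View pics/w2.png

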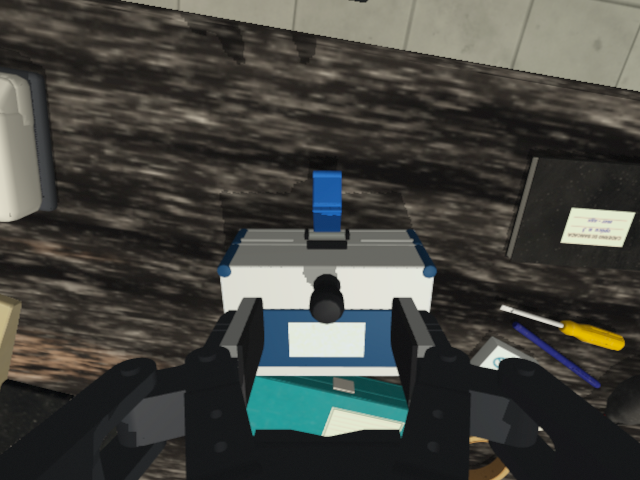

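The latch is well out and down, with the tab at (327,190) away from the box. Next is the lid, holding the knob at (326,298).

```bash
cat > lid.py <<'E'
from h import *
g=np.array([-38.,0,117]); hin=np.array([56.,0,40.5])
try:
    q=tool(b.yaw,0)
    bot.move_to(b.w(g+[0,0,45]),q)
    print(bot.servo_line(b.w(g),speed=120,until_force=8))
    bot.move_gripper(20,35); s=bot.read_state(); print("grip",s["grip_width"],s["ft_force"],s["clock"])
    for th in np.linspace(.12,1.68,13):
        p=hin+R.from_euler('y',th).apply(g-hin)
        bot.servo_line(b.w(p),tool(b.yaw,-.15*th),speed=90)
        s=bot.read_state(); print(round(th,2),np.round(s["ft_force"],1),round(s["grip_width"],1))
        if s["grip_width"]<20: print("lost"); break
    print(s["clock"])
except bot.MotionError as e: print("ERR",e,bot.read_state()["joint_positions"])
c=cam("scene"); save(c,"sc2")
cv2.imwrite("pics/sc2c.png",cv2.resize(c["image"][100:300,150:400],(750,600)))
E
python3 lid.py
```

```text
False
grip 24.967084999627733 [-2.56987032 -4.0510561   8.16125606] 11.1167
0.12 [-5.8 -6.   6.8] 24.7
0.25 [-4.7 -6.4  7.4] 24.6
0.38 [-3.8 -6.3  7.7] 24.6
0.51 [-0.8 -6.2  6.3] 24.5
0.64 [-0.6 -6.3  4.4] 24.7
0.77 [ 0.1 -6.3  5.9] 24.7
0.9 [ 1.2 -7.   5.7] 25.0
1.03 [ 2.7 -5.7  6.2] 24.7
1.16 [ 3.9 -5.2  5.8] 24.8
1.29 [ 4.3 -6.7  6. ] 24.8
1.42 [ 5.5 -6.4  5.7] 24.7
1.55 [ 6.8 -4.9  4.8] 24.8
1.68 [ 7.9 -5.2  5.4] 24.9
15.325
```

View pics/sc2c.png

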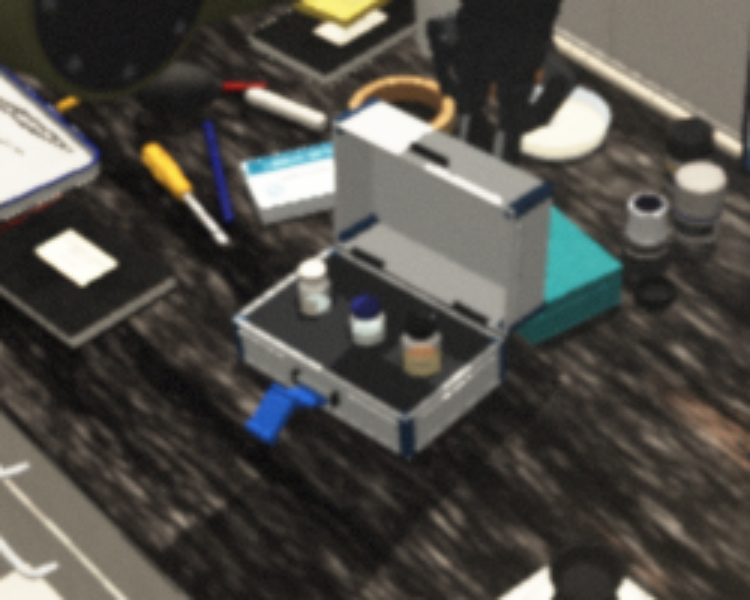

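The lid stands open beyond upright, with the pockets holding white (y +54), blue (0) and black (y -54, nearest the mixer). Next I release the knob and look at the black vial from two wrist places.

```bash
cat > look.py <<'E'
from h import *
bot.move_gripper(55)
p=np.array(bot.read_state()["ee_pos"]); ax=rot(bot.read_state()["tool_rot"]).apply([0,0,1])
bot.servo_line(p-90*ax,speed=200)
res=[]
for i,l in enumerate([(-60,-54,200),(-30,-54,170)]):
    bot.move_to(b.w(l),tool(b.yaw,0)); c=cam("wrist"); save(c,f"v{i}"); P=cloud(c)
    L=np.array([b.l(x) for x in P.reshape(-1,3)]).reshape(P.shape)
    m=(abs(L[...,0])<25)&(abs(L[...,1]+54)<25)&(L[...,2]>72)&(L[...,2]<85)
    v,u=np.nonzero(m); (cu,cv_),r=cv2.minEnclosingCircle(np.stack([u,v],1).astype(np.float32))
    print(i,m.sum(),"px",cu,cv_,r,"r mm",r*c["depth"][m].mean()/c["f"],"local",(L[m].min(0)+L[m].max(0))/2,"z",np.median(L[m][:,2]), "on78",b.l(onplane(c,cu,cv_,78)))
    res.append((c,cu,cv_))
A=[];B=[]
for c,u,v in res:
    d=ray(c,u,v); d/=np.linalg.norm(d); M=np.eye(3)-np.outer(d,d); A.append(M);B.append(M@c["e"])
print("tri",b.l(np.linalg.lstsq(np.vstack(A),np.hstack(B),rcond=None)[0])); print(bot.read_state()["clock"])
E
python3 look.py
```

```text
0 860 px 325.9049377441406 321.5704345703125 16.800798416137695 r mm 11.658103799028304 local [ -0.34294601 -54.09902287  76.73419816] z 78.90770985447546 on78 [ -1.70170794 -54.14289507  78.        ]
1 1154 px 325.5689697265625 302.50860595703125 19.513490676879883 r mm 11.630480272774811 local [ -0.19712605 -54.23270699  76.41975285] z 78.9749559523747 on78 [ -1.52032628 -54.16946415  78.        ]
tri [ -0.14369477 -54.16361415  75.07684774]
17.95
```

View pics/v1.png

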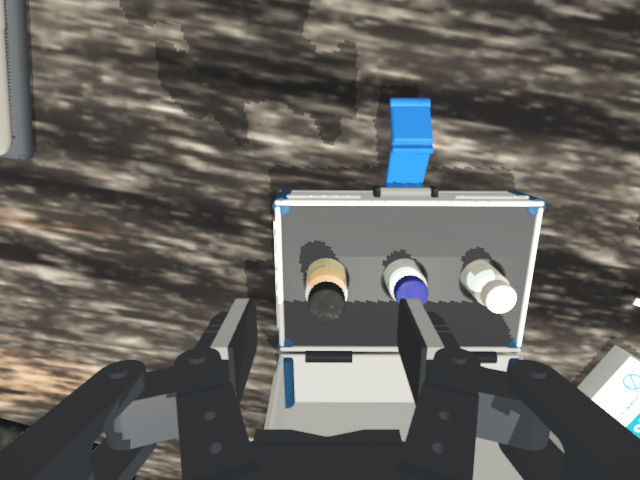

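The vial is at local (-0.5,-54), its top at about 78–79 mm as expected. I'll grip and lift it, then view the cup from two places.

```bash
cat > pick.py <<'E'
from h import *
try:
    q=tool(b.yaw,0); v=np.array([-.4,-54.1,63.])
    bot.move_gripper(39)
    bot.move_to(b.w(v+[0,0,50]),q)
    print("touch",bot.servo_line(b.w(v),speed=90,until_force=8))
    bot.move_gripper(15,45); s=bot.read_state(); print("grip",s["grip_width"],s["ee_pos"],s["ft_force"],s["clock"])
    bot.servo_line(b.w(v+[0,0,130]),speed=130)
    s=bot.read_state(); print(s["grip_width"],s["ft_force"])
    res=[];y=np.radians(-15)
    for i,p in enumerate([(400,-150,230),(420,-190,210)]):
        bot.move_to(p,tool(y,0)); c=cam("wrist"); save(c,f"m{i}"); P=cloud(c)
        m=(np.hypot(P[...,0]-466,P[...,1]+187)<36)&(P[...,2]>104)&(P[...,2]<118)
        vv,uu=np.nonzero(m); (cu,cv_),r=cv2.minEnclosingCircle(np.stack([uu,vv],1).astype(np.float32))
        Q=P[m]; print(i,m.sum(),cu,cv_,"r",r*c["depth"][m].mean()/c["f"],"bb",(Q.min(0)+Q.max(0))/2,Q.max(0)-Q.min(0),"z",np.percentile(Q[:,2],[10,50,90]),"on112",onplane(c,cu,cv_,112))
        res.append((c,cu,cv_))
    A=[];B=[]
    for c,u,w in res:
        d=ray(c,u,w); d/=np.linalg.norm(d); M=np.eye(3)-np.outer(d,d); A.append(M);B.append(M@c["e"])
    print("tri",np.linalg.lstsq(np.vstack(A),np.hstack(B),rcond=None)[0]); print(bot.read_state()["clock"])
except bot.MotionError as e: print("ERR",e,bot.read_state()["joint_positions"])
E
python3 pick.py
```

```text
touch False
grip 25.00472958680721 [560.97497555  85.21910707  63.92698839] [-0.27516187 -1.44130377  6.29253574] 19.5917
25.141359639930723 [ 0.13301558  0.3321044  -0.30460102]
0 14 293.0 370.5 r 1.9087905860544765 bb [ 484.90906737 -196.79868969  112.94897999] [3.59402655 1.61375206 1.63666272] z [112.40871507 113.04280737 113.49486063] on112 [ 485.34870324 -196.93637405  112.        ]
1 157 369.0 295.0 r 10.826936423266622 bb [ 452.17045658 -171.42864801  110.07672678] [18.00724789 13.7863799   9.48628288] z [111.76550659 113.030292   113.93452841] on112 [ 452.29952268 -171.45030176  112.        ]
tri [ 404.54674558 -167.88390119  227.71738595]
22.2667
```

View pics/m1.png

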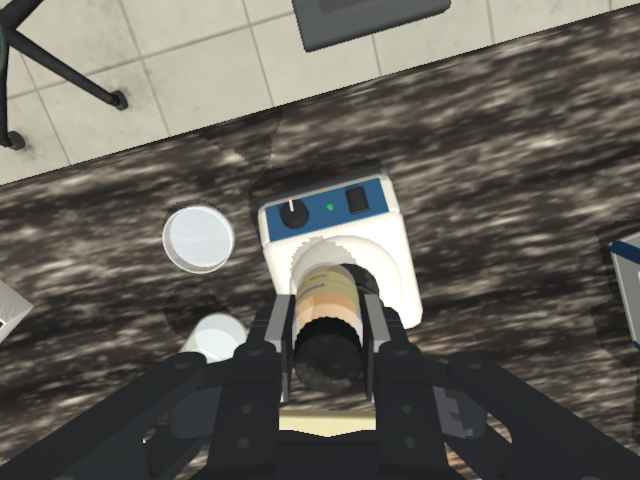

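The held vial at (328,340) hides the cup from here. I'll look again from two sideways offsets.

```bash
cat > cup.py <<'E'
from h import *
res=[];y=np.radians(-15); Z=R.from_euler('z',y)
for i,o in enumerate([(-55,80,230),(-55,-80,230)]):
    p=Z.apply([o[0],o[1],0])+[466,-187,o[2]]
    bot.move_to(p,tool(y,0)); c=cam("wrist"); save(c,f"n{i}"); P=cloud(c)
    m=(np.hypot(P[...,0]-466,P[...,1]+187)<45)&(P[...,2]>108)&(P[...,2]<118)
    vv,uu=np.nonzero(m); el=cv2.fitEllipse(cv2.convexHull(np.stack([uu,vv],1).astype(np.int32)))
    cu,cv_=el[0]; Q=P[m]; cc,rr=cv2.minEnclosingCircle(Q[:,:2].astype(np.float32))
    print(i,m.sum(),np.round(el[0]),np.round(el[1]),"circle mm",cc,rr,"z",np.percentile(Q[:,2],[10,50,90]),"on112",onplane(c,cu,cv_,112))
    res.append((c,cu,cv_))
A=[];B=[]
for c,u,w in res:
    d=ray(c,u,w); d/=np.linalg.norm(d); M=np.eye(3)-np.outer(d,d); A.append(M);B.append(M@c["e"])
print("tri",np.linalg.lstsq(np.vstack(A),np.hstack(B),rcond=None)[0]); print(bot.read_state()["clock"])
cv2.imwrite("pics/n01.png",np.hstack([cv2.resize(r[0]["image"],(400,300)) for r in res]))
E
python3 cup.py
```

```text
0 1600 [206. 318.] [63. 71.] circle mm (464.8729248046875, -187.99099731445312) 24.45060157775879 z [109.54779467 112.65910358 113.7008741 ] on112 [ 464.44781462 -187.48767486  112.        ]
1 1623 [443. 319.] [64. 71.] circle mm (464.76617431640625, -187.9866943359375) 24.601577758789062 z [109.4215714  112.64458098 113.67275041] on112 [ 464.2043011  -187.65719925  112.        ]
tri [ 464.50265195 -187.60798126  111.65787865]
23.525
```

View pics/n01.png

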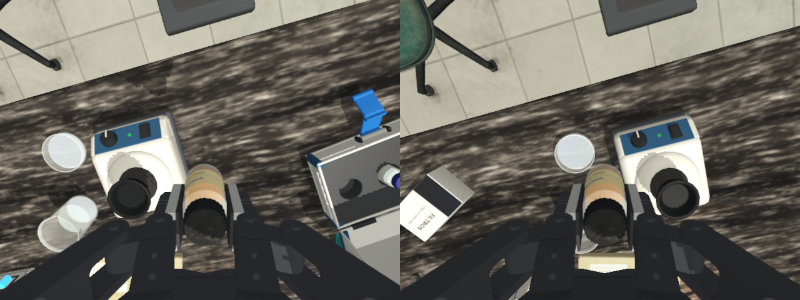

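The cup centre is (464.8,-188.0) with its rim at 112, clearly seen at (206,318) and (443,319). Now I insert and press.

```bash
cat > press.py <<'E'
from h import *
y=np.radians(-15); q=tool(y,0); c=np.array([464.8,-188.0])
def st():
    s=bot.read_state(); print(np.round(s["ee_pos"],2),np.round(s["ft_force"],2),np.round(s["moment"],2),round(s["grip_width"],2),s["clock"]); return s
bot.move_to([*c,195],q)
bot.servo_line([*c,165],speed=80); bot.dwell(.3); s0=st()
print(bot.servo_line([*c,150],speed=25,until_force=4)); st()
print(bot.servo_line([*c,138],speed=8,until_force=2.5)); bot.dwell(.2); st()
E
python3 press.py
```

```text
[ 464.91 -188.07  165.35] [ 0.24  0.24 -0.87] [ 0.   -0.    0.03] 24.89 24.8417
False
[ 464.86 -188.02  150.07] [-0.82  0.18 -0.69] [ 0.    0.02 -0.02] 24.82 25.5917
True
[ 464.69 -187.97  144.62] [ 0.76 -0.16  1.37] [-0.1  -0.02 -0.02] 25.05 26.5833
```

```bash
cat > press2.py <<'E'
from h import *
c=np.array([464.8,-188.0])
def f():
    F=[]
    for _ in range(6): bot.dwell(.05); s=bot.read_state(); F.append(s["ft_force"])
    print(np.round(s["ee_pos"],2),np.round(np.mean(F,0),2),round(s["grip_width"],2),s["clock"]); return np.mean(F,0)[2]+.8
f()
for z in(144,143,142,141,140.5,140,139.5,139):
    bot.servo_line([*c,z],speed=10)
    if f()>7.6: break
cc=cam("scene"); cv2.imwrite("pics/end.png",cv2.resize(cc["image"][150:420,180:480],(800,600)*1 if False else (660,594)))
E
python3 press2.py
```

```text
[ 464.63 -187.94  144.51] [ 0.66 -0.85  2.72] 25.06 26.8833
[ 464.8  -187.99  144.02] [-0.51 -0.57  3.27] 24.83 27.4333
[ 464.81 -187.99  143.01] [-0.15 -0.37  4.33] 25.18 27.9833
[ 464.85 -188.01  142.08] [-0.49 -0.28  6.02] 24.9 28.5333
[ 464.88 -188.02  141.19] [-0.7  -0.46  6.72] 24.82 29.0833
[ 464.9  -188.02  140.74] [-0.78  0.25  7.19] 24.74 29.6333
```

View pics/end.png

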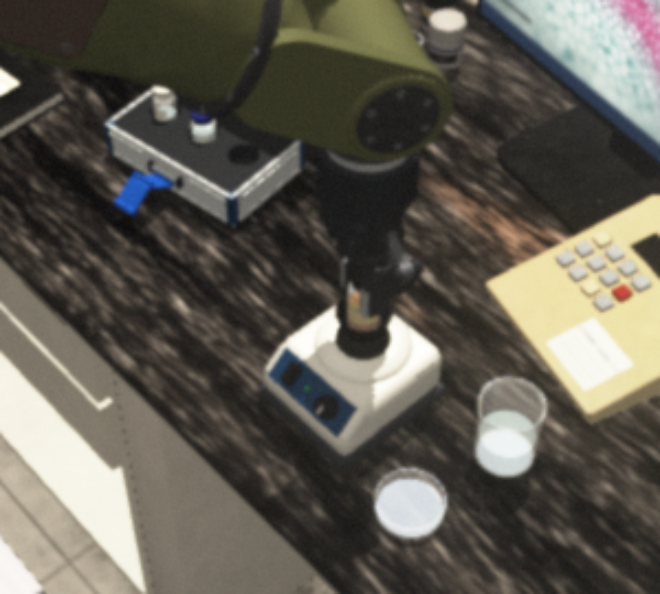

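The vial stands upright in the cup, which is pressed to about 8 N and 5 mm of travel. The other two vials are in their pockets, and the beaker and dish are untouched.

```bash
python3 -c "
from rig import bot
print(bot.finish_job())"
```

```text
the job is handed in; nothing more can be done
None
```

I handed the job in at about 30 s on the robot's clock, with the black-capped vial still gripped upright in the mixer cup and the cup pressed about 5 mm (about 8 N). The latch is swung out and the lid was left past upright (the arm hid it in the last picture). The other two vials are in their pockets, and the beaker and dish were not moved.

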